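# Set the degassing pot to vacuum

## Robot

A 7-joint arm with a two-finger parallel gripper is mounted at the origin on the work surface. World frame = base frame: x ahead of the robot, y to its left, z up, the work surface at z = 0. Lengths are in m, angles in rad, forces in N, time in s.
With the tool pointing down it reaches from about 0.4 to 0.85 m from the base axis. Payload 10.4 kg.
Tool frame: the origin (TCP) lies midway between the tips of the shut fingers; the grasp point (between the pads) lies 19 mm behind it; z points along the fingers, y is the direction in which the jaws open and shut (so a half turn about z gives the same grasp; the last joint's range is limited). The gripper opens to 85 mm and grips with 20 to 120 N. Pads are 22 mm wide; open, the fingers measure 114 mm over their backs; the gripper's body (76 mm by 85 mm) begins 54 mm behind the grasp point. The pads swing forward as they close: fully open they stand 13 mm farther back than shut.
Start: joints at [-1.131, 0.332, -0.065, 1.46, 0.022, 1.35, -0.088], TCP at [0.279, 0.559, 0.206] pointing down, gripper open.
Joint ranges: [-2.6, 2.6], [-0.5, 2.12], [-1.47, 1.34], [0.16, 2.42], [-1.27, 4.41], [0.06, 2.06], [-2.6, 2.6]. Speed limits (rad/s): [2.22, 2.22, 2.79, 2.79, 3.14, 3.14, 3.14].

## Interface

Orientations are given as a unit quaternion [x, y, z, w].
In Python, from workcell import manip, camera, camera_info, workorder, nets gives the robot as it stands.
- The arm moves only by the tool apply_moves, never from a script. Its argument "commands" is a list of rows, each a list of 5 numbers: the shift along the tool's x, y, z in m, then the turn about the tool's z in degrees, then the gripper command: -1 is fully open, 1 is shut, values between are in proportion. A call has 1 to 5 rows; each row shifts and turns the pose as measured when the row begins, along the tool's axes as they then stand; what a row does not reach is not made up. A row lasts 1/12 s, in which the tool goes at most 41.7 mm and 7.16 degrees, less where a joint would pass 70% of its speed; a pose out of reach is approached as far as the arm can. A call is refused whole if a number of a shift passes 0.0417 or a number of a turn 7.16, either way. A call with a gripper value outside its range is refused whole. The fingers move at their own pace and stop on an object; "squeeze" is the grip in N (left out, the last holds). Time passes only in rows, so rows that do not move let the fingers close. It gives the time, the measured TCP pose, the force and the opening at its end, in the units of the state.
- manip.get_obs(): the state, without advancing time (a new reading comes with each control period).
- camera(name): name is "scene" or "top"; returns (picture, depth): 420x560x3 uint8, red, green, blue; 420x560 float32, m along the optical axis (not along the pixel's ray), 0 where there is no reading.
- camera_info(name): a dict with "camera_matrix" (3x3 intrinsics, pixels), "xyz" and "rotation" of the camera in the world. Camera axes: x right, y down, z forward; pixel columns grow to the right and rows downward; lengths in m; the calibration is good to about 2 mm. A picture is of the moment at which its call begins. camera_info takes no time and is no camera call.
- workorder.hand_in(): hands the job in, once; it reports no verdict.
Trained networks look in the newest picture that a camera, given by its name, has taken for a name from the list of things; names that differ only in an ending like _2 or _b are one class to them, and where a whole thing is asked for, a point or a joint stands for the part that bears it (a point fixed in the world has none). Each returns a list of dicts, best first, with "conf" (0 to 1); they miss things now and then, are a little off and sometimes report something else, mostly with a low value. They report only what shows in the picture. A call takes as long as a camera call.
- nets.look_for(camera, thing): "rect" ([left, top, width, height] in pixels, round what is visible of it).
- nets.place_of(camera, thing): "xy" ([column, row] in pixels: a listed point, or the origin of a listed thing).
The state is a dict: "clock": time; "joint_pos": joint angles; "joint_velocities": joint speeds; "tau": joint torques, N m; "position": TCP position; "ee_rot": TCP orientation; "ft_force": force on the tool from outside, world axes, zero at the start; "torque": the same for the moment, N m; "grip_width": opening from 0.0 (shut) to 1.0 (fully open).
Only numpy, scipy, OpenCV 4.12 (cv2) and the standard library are available. Lean on these libraries where they do the work, as an engineer would, in place of code of your own. Each camera call takes 0.05 s, during which the arm holds its last target. There are 200 camera calls.

## Task

Put the green degassing pot under vacuum: with a fingertip push the green vent lever round until it is fully closed, square across its pipe, and only then push the orange suction lever fully open, in line with its pipe. Push the levers from the side only, never pinch or grip them. Leave the blue spare lever as it is, and do not move, lift or knock the cups, jar and marker standing around.

Things in the scene. Friction and masses are not known exactly. Their poses are not given: they have to be found in the camera images.
- vent_lever (a joint): angle of the green lever, rad: 0 = valve fully open (lever in line with its outlet pipe), 1.571 = fully closed (lever square across the pipe); hard stops at both ends. Seen from above a growing value turns it counter-clockwise. It stays where it is left; it takes about 0.25 N m to turn (3.6 N at 70 mm from the pivot). Starts open, 0 to 0.3.
- vent_pivot (a point): on the turning axis of the green lever, at the lever's mid-height, 97 mm above the bench. This is the vent valve (a bronze muffler cone on its outlet). Fixed frame: z up, -x along the outlet pipe (roughly towards the robot). At joint 0 the lever points along this -x, at 1.571 along this -y.
- vent_grip (a point): point in the middle of the green lever's sleeve, 70 mm out from the pivot; its frame turns with the lever, -x pointing outward along it. The sleeve is a bar 16 mm wide and 18 mm high (88 to 106 mm above the bench), from 28 to 98 mm out from the pivot.
- pump_lever (a joint): angle of the orange lever, rad: 0 = valve fully open (lever in line with its outlet pipe), 1.571 = fully closed (lever square across the pipe); hard stops at both ends. Seen from above a growing value turns it counter-clockwise. It stays where it is left; it takes about 0.25 N m to turn (3.6 N at 70 mm from the pivot). Starts closed, 1.3 to 1.571.
- pump_pivot (a point): on the turning axis of the orange lever, at the lever's mid-height, 97 mm above the bench. This is the suction valve to the vacuum pump (a steel pipe stub on its outlet). Fixed frame: z up, -x along the outlet pipe (roughly towards the robot). At joint 0 the lever points along this -x, at 1.571 along this -y.
- pump_grip (a point): point in the middle of the orange lever's sleeve, 70 mm out from the pivot; its frame turns with the lever, -x pointing outward along it. The sleeve is a bar 16 mm wide and 18 mm high (88 to 106 mm above the bench), from 28 to 98 mm out from the pivot.
- spare_lever (a joint): angle of the blue lever, rad: 0 = valve fully open (lever in line with its outlet pipe), 1.571 = fully closed (lever square across the pipe); hard stops at both ends. Seen from above a growing value turns it counter-clockwise. It stays where it is left; it takes about 0.25 N m to turn (3.6 N at 70 mm from the pivot). Starts closed, 1.35 to 1.571, to be left so.
- spare_pivot (a point): on the turning axis of the blue lever, at the lever's mid-height, 97 mm above the bench. This is a spare port (black cap on its outlet). Fixed frame: z up, -x along the outlet pipe (roughly towards the robot). At joint 0 the lever points along this -x, at 1.571 along this -y.
- spare_grip (a point): point in the middle of the blue lever's sleeve, 70 mm out from the pivot; its frame turns with the lever, -x pointing outward along it. The sleeve is a bar 16 mm wide and 18 mm high (88 to 106 mm above the bench), from 28 to 98 mm out from the pivot.
- station: the fixed degassing unit: an aluminium valve rail 420 mm long in y and 52 mm high, origin on the bench at its middle, under the middle valve's pivot; the three valves stand along it 130 mm apart (y -130, 0, 130 mm in this frame), in any order; valve bodies and pipes stay under 80 mm. On its +y side (centre at x 30, y 380 mm in this frame) the green pot, with a clear lid 250 mm square; its top with gauge and fittings is 171 mm above the bench.
- cup1: loose clear plastic sample cup with a cured pink silicone puck in it, 72 mm high, 64 mm wide at the rim, 48 mm at the foot; origin at the centre of its underside. Bystander, light (45 g).
- cup2: loose clear plastic sample cup with a cured white silicone puck in it, 72 mm high, 64 mm wide at the rim, 48 mm at the foot; origin at the centre of its underside. Bystander, light (45 g).
- cup3: loose clear plastic sample cup with a cured pink silicone puck in it, 72 mm high, 64 mm wide at the rim, 48 mm at the foot; origin at the centre of its underside. Bystander, light (45 g).
- cup4: loose clear plastic sample cup with a cured white silicone puck in it, 72 mm high, 64 mm wide at the rim, 48 mm at the foot; origin at the centre of its underside. Bystander, light (45 g).
- cup5: loose clear plastic sample cup with a cured pink silicone puck in it, 72 mm high, 64 mm wide at the rim, 48 mm at the foot; origin at the centre of its underside. Bystander, light (45 g).
- jar: loose white plastic jar, 84 mm wide, 115 mm high; origin at the centre of its underside. Bystander.
- marker: loose black marker pen lying on the bench, 130 mm long along its x, 13 mm thick; origin under its middle. Bystander.

How it is judged:
On the way, in this order (a step that is already met when the one before it is completed fails the run):
1. the green vent lever is fully closed (joint above 1.45) (value of joint vent_lever above 1.45 rad), for 0.2 s.
2. then the orange suction lever is fully open (joint below 0.12) (value of joint pump_lever below 0.12 rad), for 0.2 s.
At the end, for the whole second after the job is handed in: green lever within 7 degrees of fully closed, orange lever within 7 degrees of fully open, both at rest; blue lever within 16 degrees of its start; cups, jar and marker within 25 mm of where they stood, cups and jar upright (value of joint vent_lever above 1.45 rad and value of joint pump_lever below 0.12 rad and distance of spare_grip from where it was at the start of the episode below 0.02 m and velocity of joint vent_lever between -0.05 and 0.05 rad/s and velocity of joint pump_lever between -0.05 and 0.05 rad/s and distance of each of cup1, cup2, cup3, cup4, cup5, jar, marker from where it was at the start of the episode below 0.025 m and angle between each of cup1, cup2, cup3, cup4, cup5, jar's own z axis and vertical below 0.2 rad); the robot touches nothing.
It fails at once if the orange lever is opened (below 1.15) before the green one is closed (above 1.40) (value of joint pump_lever below 1.15 rad and value of joint vent_lever below 1.4 rad).
It fails at once if the blue lever is turned by more than 16 degrees (distance of spare_grip from where it was at the start of the episode above 0.02 m).
It fails at once if a lever is pinched (over 6 N of finger force on both its sides at once) ((contact force between the fingers and vent_lever_c0 above 6 N and contact force between the fingers and vent_lever_c1 above 6 N) or (contact force between the fingers and pump_lever_c0 above 6 N and contact force between the fingers and pump_lever_c1 above 6 N) or (contact force between the fingers and spare_lever_c0 above 6 N and contact force between the fingers and spare_lever_c1 above 6 N)).
It fails at once if a cup, the jar or the marker is moved or lifted by more than 25 mm, or a cup or the jar tips (distance of any of cup1, cup2, cup3, cup4, cup5, jar, marker from where it was at the start of the episode above 0.025 m or angle between any of cup1, cup2, cup3, cup4, cup5, jar's own z axis and vertical above 0.35 rad).
It also fails if it takes over 45 s, if anything falls off the work surface, if the arm or the gripper's body presses on something with over 40 N, if the wrist force passes 120 N, or if a joint passes its speed limit or range.

## Working session

There is one attempt and no reset: what is moved stays moved. The work goes in short steps, Python scripts to look and compute and a tool call to move; the robot and the scene stay as the last step left them, time stands still between calls to the robot, and variables do not carry over. Pictures are saved under pics/ and viewed, about 8 in all and at most 12, crops included, and the job is handed in when it is done.

Besides the shell and the picture viewer there is one more tool, called in YAML: its name, and indented under it one key for each argument. apply_moves: Moves the arm, as the interface text tells. Its arguments: {"type":"object","properties":{"commands":{"type":"array","items":{"type":"array","items":{"type":"number"}}},"squeeze":{"type":"number"}},"required":["commands"]}

```bash
mkdir -p pics; cat > h.py <<'E'
import numpy as np, cv2
from workcell import manip, camera, camera_info, workorder, nets
def proj(n,P):
    i=camera_info(n);R=np.array(i["rotation"]);c=(np.atleast_2d(P)-i["xyz"])@R
    p=c@np.array(i["camera_matrix"]).T;return p[:,:2]/p[:,2:]
def atz(n,uv,z):
    i=camera_info(n);R=np.array(i["rotation"]);K=np.array(i["camera_matrix"])
    d=R@np.linalg.inv(K)@np.array([*uv,1.]);o=np.array(i["xyz"]);return o+d*(z-o[2])/d[2]
E
python3 - <<'E'
from h import *
for n in("top","scene"):
    p,d=camera(n);cv2.imwrite(f"pics/{n}0.png",p[:,:,::-1]);np.save(f"{n}d.npy",d)
    i=camera_info(n);print(n,np.round(i["xyz"],3),np.shape(i["rotation"]),np.round(np.array(i["rotation"])[:,2],2))
    for t in ["vent_pivot","vent_grip","pump_pivot","pump_grip","spare_pivot","spare_grip","station","cup1","cup2","jar","marker"]:
        z=.097 if "_" in t else 0
        for r in nets.place_of(n,t)[:5]: print(t,round(r["conf"],2),np.round(r["xy"]),np.round(atz(n,r["xy"],z),3)[:2])
print(manip.get_obs())
E
```

```text
Traceback (most recent call last):
IndexError: too many indices for array: array is 1-dimensional, but 2 were indexed
```

View pics/top0.png

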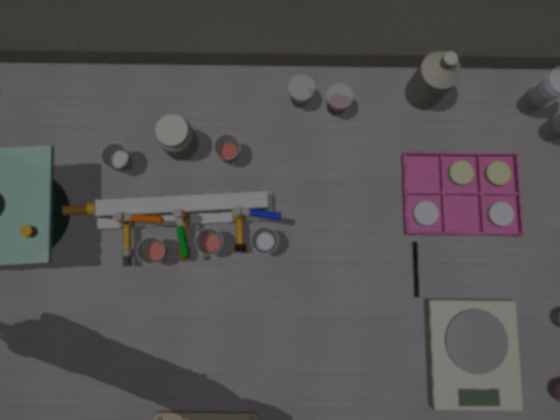

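The top picture shows the orange lever (left, about 145,218) closed, the green one (middle, 182,240) open and the blue one (right, 265,213) closed. Cups stand on both sides of the green lever at about (152,251), (210,241) and (265,240). The rotation is a quaternion, so I'll fix the helper.

```bash
sed -i 's/R=np.array(i\["rotation"\])/R=Rot.from_quat(i["rotation"]).as_matrix()/; 1a from scipy.spatial.transform import Rotation as Rot' h.py
python3 - <<'E'
from h import *
for n in("top","scene"):
    p,d=camera(n);cv2.imwrite(f"pics/{n}1.png",p[:,:,::-1]);np.save(f"{n}d.npy",d)
    i=camera_info(n);print(n,i)
    for t in ["vent_pivot","vent_grip","pump_pivot","pump_grip","spare_pivot","spare_grip","station","cup1","cup2","jar","marker"]:
        z=.097 if "_" in t else 0
        for r in nets.place_of(n,t)[:6]: print(t,round(r["conf"],2),np.round(r["xy"]),np.round(atz(n,r["xy"],z),3)[:2])
print(manip.get_obs())
E
```

```text
top {'camera_matrix': array([[447.09709034,   0.        , 277.9391695 ],
       [  0.        , 447.09709034, 206.0157601 ],
       [  0.        ,   0.        ,   1.        ]]), 'xyz': array([ 0.42007108, -0.14967022,  1.07165942]), 'rotation': array([ 0.70832241, -0.70172964,  0.05717245, -0.05085468])}
vent_pivot 0.61 [176. 212.] [0.554 0.066]
vent_pivot 0.27 [124. 163.] [0.663 0.186]
vent_grip 0.6 [183. 245.] [0.482 0.048]
pump_pivot 0.64 [121. 214.] [0.549 0.186]
pump_grip 0.86 [149. 218.] [0.54  0.125]
pump_grip 0.56 [227. 154.] [ 0.687 -0.042]
pump_grip 0.2 [179. 145.] [0.707 0.066]
spare_pivot 0.93 [234. 209.] [ 0.563 -0.062]
spare_pivot 0.23 [183. 244.] [0.485 0.048]
spare_grip 0.83 [266. 210.] [ 0.562 -0.13 ]
station 0.6 [187. 217.] [0.557 0.061]
cup1 0.77 [157. 251.] [0.473 0.128]
cup1 0.68 [123. 161.] [0.694 0.223]
cup1 0.64 [215. 243.] [ 0.494 -0.008]
cup1 0.62 [227. 154.] [ 0.715 -0.032]
cup1 0.58 [264. 242.] [ 0.497 -0.125]
cup2 0.77 [157. 251.] [0.473 0.128]
cup2 0.68 [123. 161.] [0.694 0.223]
cup2 0.64 [215. 243.] [ 0.494 -0.008]
cup2 0.62 [227. 154.] [ 0.715 -0.032]
c
[... 1340 characters left out ...]
pos': array([-1.13059188,  0.33220338, -0.06470632,  1.46015177,  0.02161684,
        1.3498665 , -0.08846206]), 'joint_velocities': array([-6.84964646e-05,  7.34421742e-04,  5.78141234e-04,  4.26310842e-04,
       -7.61784315e-04,  2.93263928e-04, -8.68598740e-05]), 'tau': array([-6.91433233e-04, -6.25244164e+01,  4.83900541e-02, -3.91815662e+01,
        1.64941431e-02,  2.05684417e-03, -5.60661405e-06]), 'position': array([0.27902764, 0.55926952, 0.20561068]), 'ee_rot': array([2.29317320e-01, 9.73351717e-01, 3.26224852e-05, 5.88359708e-06]), 'ft_force': array([ 0.22742789,  0.45795833, -0.06212469]), 'torque': array([-0.059293  , -0.0614172 , -0.02852835]), 'grip_width': 1.000436235373464}
```

View pics/scene1.png

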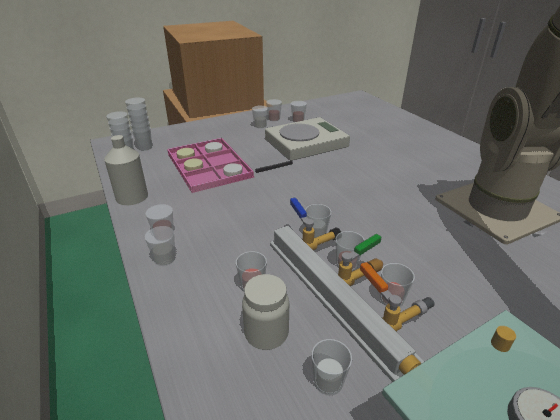

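Nets from both cameras agree to within about 10 mm. I'll refine the levers by colour and depth.

```bash
cat >> h.py <<'E'
def levers():
    for n in("top","scene"):
        p,d=camera(n);hsv=cv2.cvtColor(p,cv2.COLOR_RGB2HSV);i=camera_info(n)
        R=Rot.from_quat(i["rotation"]).as_matrix();K=np.linalg.inv(i["camera_matrix"])
        for c,(a,b) in dict(green=(50,72),orange=(4,13),blue=(108,128)).items():
            m=(hsv[:,:,0]>=a)&(hsv[:,:,0]<=b)&(hsv[:,:,1]>170)&(hsv[:,:,2]>50)&(d>0)
            v,u=np.nonzero(m);P=(np.c_[u,v,np.ones(len(u))]@K.T*d[v,u][:,None])@R.T+i["xyz"]
            P=P[(P[:,2]>.09)&(P[:,2]<.115)&(P[:,0]<.7)&(P[:,0]>.4)&(abs(P[:,1])<.3)]
            if n=="top": P=P[P[:,2]>.1]
            if len(P)<8: print(n,c,"few",len(P));continue
            r=cv2.minAreaRect(P[:,:2].astype(np.float32)*1000);e=np.linalg.eigh(np.cov(P[:,:2].T))[1][:,1]
            if e[0]*(-1)+e[1]*(-1)<0:e=-e
            print(n,c,len(P),"ctr",np.round(r[0]),"size",np.round(r[1]),"z",P[:,2].mean().round(3),"angle from -x ccw",round(float(np.arctan2(-e[1],-e[0])),3))
E
python3 -c "
from h import *
levers()"
```

```text
top green 165 ctr [490.  48.] size [64. 13.] z 0.105 angle from -x ccw 0.218
top orange 31 ctr [540. 129.] size [65. 15.] z 0.105 angle from -x ccw 1.471
top blue 156 ctr [ 552. -130.] size [63. 13.] z 0.106 angle from -x ccw 1.422
scene green 116 ctr [494.  53.] size [63. 12.] z 0.106 angle from -x ccw 0.216
scene orange 152 ctr [542. 132.] size [69. 16.] z 0.104 angle from -x ccw 1.522
scene blue 87 ctr [ 556. -125.] size [65. 12.] z 0.106 angle from -x ccw 1.463
```

apply_moves:
  commands:
    - [0,0,0,-6.6,1]
    - [0,0,0,-6.6,1]
    - [0,0,0,-6.6,1]
    - [0,0,0,-6.6,1]
    - [0,0,0,0,1]
  squeeze: 60

```text
clock: 1.77
position: [0.2789, 0.5594, 0.2057]
ee_rot: [-0.009, 1.0, 0.0, 0.0]
ft_force: [-0.5, 0.0, -0.1]
grip_width: 0.297
```

apply_moves:
  commands:
    - [-0.016,-0.038,0,0,1]
    - [-0.016,-0.038,0,0,1]
    - [-0.016,-0.038,0,0,1]
    - [-0.016,-0.038,0,0,1]
    - [-0.016,-0.038,0,0,1]

```text
clock: 2.18
position: [0.3566, 0.3728, 0.2029]
ee_rot: [-0.007, 1.0, 0.001, -0.002]
ft_force: [0.5, 0.4, 0.3]
grip_width: 0.0
```

apply_moves:
  commands:
    - [-0.016,-0.038,0,0,1]
    - [-0.016,-0.038,0,0,1]
    - [-0.016,-0.038,0,0,1]
    - [-0.016,-0.038,0,0,1]
    - [-0.016,-0.038,0,0,1]

```text
clock: 2.6
position: [0.4367, 0.1803, 0.203]
ee_rot: [0.005, 1.0, 0.003, -0.002]
ft_force: [1.3, 1.0, 0.6]
grip_width: 0.002
```

apply_moves:
  commands:
    - [-0.019,-0.038,0,0,1]
    - [-0.019,-0.037,0,0,1]
    - [0,0,0.03,0,1]
    - [0,0,0.03,0,1]
    - [0,0,0,0,1]

```text
clock: 3.02
position: [0.4777, 0.0945, 0.1442]
ee_rot: [0.024, 1.0, 0.004, 0.003]
ft_force: [-1.2, 0.5, -0.5]
grip_width: 0.004
```

```bash
python3 - <<'E'
from h import *
o=manip.get_obs();print(o["position"],o["clock"])
p,d=camera("scene");cv2.imwrite("pics/s2.png",cv2.resize(p[170:350,220:460,::-1],None,fx=3,fy=3))
E
```

```text
[0.47773608 0.09450939 0.14420561] 3.0167
```

View pics/s2.png

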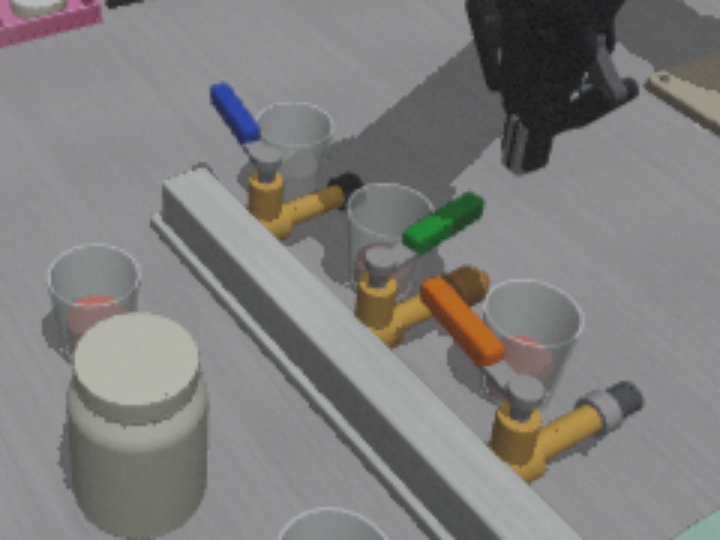

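The gripper tip shows at crop (522,168), that is image (394,226). I'll check that against the projected TCP.

```bash
python3 - <<'E'
from h import *
o=manip.get_obs();p=o["position"];print(p,o["clock"])
print(proj("scene",p),proj("scene",[.4905,.05,.106]), atz("scene",(394,226),.144))
E
```

```text
[0.47856288 0.09530605 0.14672239] 3.0667
[[391.24687413 235.75186936]] [[368.35083532 240.66847705]] [0.45060804 0.07132655 0.144     ]
```

```bash
python3 - <<'E'
from h import *
o=manip.get_obs();print(o["position"],Rot.from_quat(o["ee_rot"]).as_matrix().round(3).tolist(),o["grip_width"])
for n in("scene","top"):
    p,d=camera(n);i=camera_info(n);R=Rot.from_quat(i["rotation"]).as_matrix()
    v,u=np.mgrid[0:420,0:560];P=(np.stack([u,v,np.ones(u.shape)],-1)@np.linalg.inv(i["camera_matrix"]).T*d[...,None])@R.T+i["xyz"]
    m=(d>0)&(abs(P[...,0]-.478)<.06)&(abs(P[...,1]-.095)<.06)&(P[...,2]>.118)&(P[...,2]<.30)
    Q=P[m];print(n,len(Q))
    for a in np.arange(.12,.3,.01):
        q=Q[(Q[:,2]>=a)&(Q[:,2]<a+.01)]
        if len(q): print(round(a,2),len(q),q.min(0).round(3)[:2],q.max(0).round(3)[:2])
    if n=="scene": cv2.imwrite("pics/s3.png",cv2.resize(p[60:260,300:500,::-1],None,fx=3,fy=3,interpolation=2))
E
```

```text
[0.47856288 0.09530605 0.14672239] [[-0.999, 0.047, 0.008], [0.047, 0.999, 0.009], [-0.007, 0.01, -1.0]] -0.0009553788502397788
scene 1988
0.17 22 [0.472 0.089] [0.49  0.107]
0.18 65 [0.473 0.079] [0.491 0.109]
0.19 74 [0.472 0.081] [0.491 0.11 ]
0.2 71 [0.473 0.081] [0.491 0.109]
0.21 62 [0.468 0.066] [0.492 0.12 ]
0.22 181 [0.469 0.06 ] [0.494 0.132]
0.23 161 [0.465 0.049] [0.495 0.14 ]
0.24 229 [0.462 0.041] [0.497 0.148]
0.25 240 [0.468 0.036] [0.497 0.155]
0.26 312 [0.468 0.035] [0.498 0.155]
0.27 278 [0.473 0.046] [0.499 0.15 ]
0.28 196 [0.472 0.055] [0.499 0.136]
0.29 97 [0.471 0.107] [0.491 0.133]
top 262
0.17 2 [0.467 0.09 ] [0.469 0.091]
0.18 2 [0.466 0.09 ] [0.469 0.091]
0.22 7 [0.463 0.067] [0.489 0.082]
0.23 8 [0.464 0.065] [0.467 0.073]
0.24 17 [0.463 0.057] [0.485 0.064]
0.25 14 [0.463 0.048] [0.485 0.056]
0.26 109 [0.461 0.035] [0.486 0.054]
0.27 43 [0.471 0.041] [0.479 0.057]
0.28 37 [0.465 0.052] [0.486 0.061]
0.29 23 [0.464 0.054] [0.485 0.062]
```

View pics/s3.png

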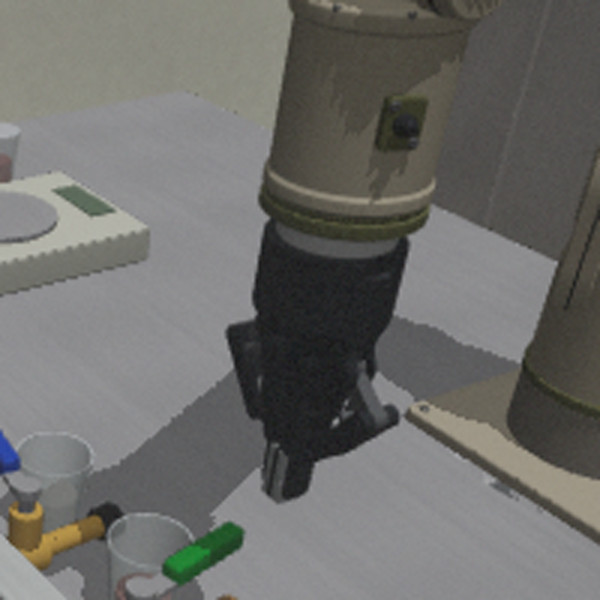

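The visible finger bottom is at z ≈ 0.172, but the reported TCP is 0.147, so they disagree by about 25 mm. I'll descend to 0.092, which is safe under either reading, and measure again.

apply_moves:
  commands:
    - [0,0.004,0.028,0,1]
    - [0,0,0.026,0,1]
    - [0,0,0,0,1]

```text
clock: 3.42
position: [0.4846, 0.1061, 0.1011]
ee_rot: [0.021, 1.0, 0.008, 0.011]
ft_force: [-1.7, -1.2, -0.5]
grip_width: 0.0
```

```bash
cat >> h.py <<'E'
def tip(n="scene",s=None):
    o=manip.get_obs();t=o["position"];p,d=camera(n);i=camera_info(n);R=Rot.from_quat(i["rotation"]).as_matrix()
    v,u=np.mgrid[0:420,0:560];P=(np.stack([u,v,np.ones(u.shape)],-1)@np.linalg.inv(i["camera_matrix"]).T*d[...,None])@R.T+i["xyz"]
    m=(d>0)&(abs(P[...,0]-t[0])<.035)&(abs(P[...,1]-t[1])<.03)&(P[...,2]>.075)&(P[...,2]<.2)&(p.max(-1)<75)
    Q=P[m];print(n,"tcp",t.round(4),"F",o["ft_force"].round(1),"t",o["clock"],len(Q),"lowest z",np.sort(Q[:,2])[:8].round(3))
    q=Q[Q[:,2]<Q[:,2].min()+.03];print("tip x,y range",q.min(0).round(3),q.max(0).round(3))
    if s: cv2.imwrite(s,cv2.resize(p[170:350,220:460,::-1],None,fx=3,fy=3,interpolation=2))
E
python3 -c "
from h import *
tip(s='pics/s4.png')"
```

```text
scene tcp [0.4846 0.1061 0.1011] F [-1.7 -1.2 -0.5] t 3.4167 542 lowest z [0.128 0.13  0.131 0.131 0.131 0.132 0.132 0.134]
tip x,y range [0.477 0.091 0.128] [0.496 0.121 0.158]
```

View pics/s4.png

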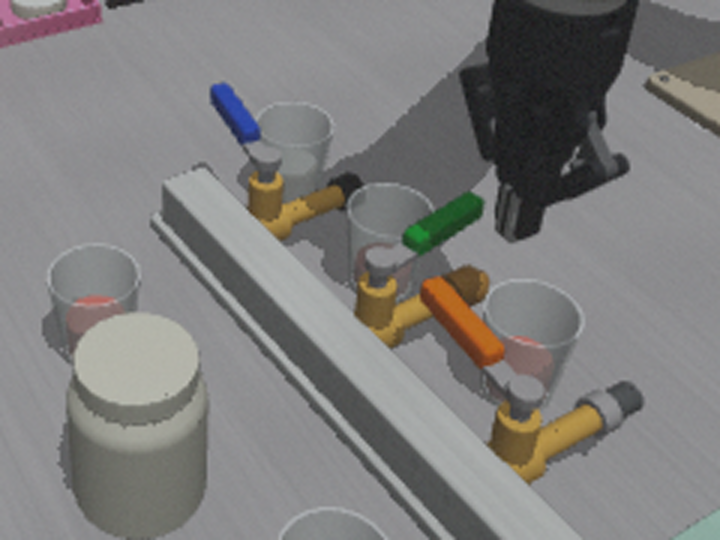

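The visible tip is at z 0.129 against a TCP of 0.101, so the offset is steady at about 28 mm while x and y match. I'll lower to TCP 0.086 and push gently in -y. Contact near y 0.07 would mean the TCP reading is right.

apply_moves:
  commands:
    - [0.008,0,0.015,0,1]
    - [0,0,0.004,0,1]
    - [0,-0.01,0,0,1]
    - [0,-0.01,0,0,1]
    - [0,0,0,0,1]

```text
clock: 3.88
position: [0.4824, 0.0889, 0.0935]
ee_rot: [0.02, 1.0, 0.011, 0.017]
ft_force: [0.4, -0.5, 0.2]
grip_width: -0.003
```

apply_moves:
  commands:
    - [0,-0.01,0,0,1]
    - [0,-0.01,0,0,1]

```text
clock: 4.05
position: [0.483, 0.0686, 0.0952]
ee_rot: [0.019, 1.0, 0.012, 0.018]
ft_force: [-0.4, 0.0, 0.8]
grip_width: -0.0
```

```bash
python3 -c "
from h import *
tip(s='pics/s5.png');levers()"
```

```text
scene tcp [0.483  0.0686 0.0952] F [-0.4  0.   0.8] t 4.05 569 lowest z [0.094 0.094 0.094 0.095 0.095 0.095 0.096 0.096]
tip x,y range [0.466 0.053 0.094] [0.497 0.075 0.123]
top green 91 ctr [491.  48.] size [63. 15.] z 0.105 angle from -x ccw 0.226
top orange few 0
top blue 158 ctr [ 552. -130.] size [63. 13.] z 0.106 angle from -x ccw 1.421
scene green 80 ctr [504.  55.] size [44. 14.] z 0.106 angle from -x ccw 0.185
scene orange 138 ctr [542. 132.] size [67. 16.] z 0.104 angle from -x ccw 1.563
scene blue 84 ctr [ 555. -126.] size [63. 12.] z 0.106 angle from -x ccw 1.453
```

View pics/s5.png

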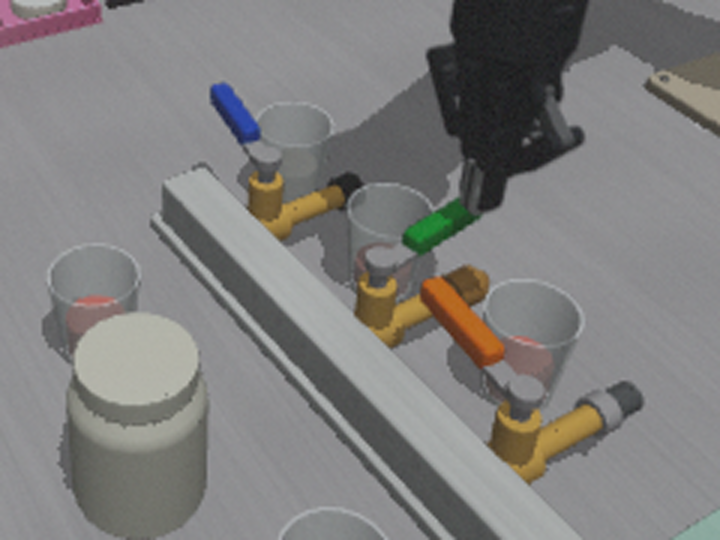

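No contact force yet. Pushing on a little should settle it.

apply_moves:
  commands:
    - [0,-0.008,0,0,1]
    - [0,-0.008,0,0,1]
    - [0,0,0,0,1]

```text
clock: 4.45
position: [0.4818, 0.0518, 0.0941]
ee_rot: [0.019, 1.0, 0.012, 0.018]
ft_force: [-0.5, 0.2, 0.5]
grip_width: -0.003
```

```bash
python3 -c "
from h import *
tip();levers();print(proj('scene',manip.get_obs()['position']))"
```

```text
scene tcp [0.4818 0.0518 0.0941] F [-0.5  0.2  0.5] t 4.45 572 lowest z [0.092 0.093 0.094 0.094 0.095 0.095 0.095 0.096]
tip x,y range [0.466 0.053 0.092] [0.49  0.058 0.122]
top green 20 ctr [490.  45.] size [64.  9.] z 0.105 angle from -x ccw 0.188
top orange few 0
top blue 157 ctr [ 552. -130.] size [63. 13.] z 0.105 angle from -x ccw 1.42
scene green 85 ctr [494.  52.] size [64. 12.] z 0.106 angle from -x ccw 0.18
scene orange 133 ctr [542. 133.] size [67. 15.] z 0.104 angle from -x ccw 1.549
scene blue 84 ctr [ 556. -124.] size [66. 11.] z 0.106 angle from -x ccw 1.467
[[372.02876809 244.90156693]]
```

No force, and the green lever hasn't moved: the finger is hovering over it. The real fingertip is therefore about 28 mm above the reported TCP. I'll back off in +y, then lower to TCP z ≈ 0.064 (real tip about 0.092).

apply_moves:
  commands:
    - [0,0.025,0,0,1]
    - [0,0.025,0,0,1]
    - [0.004,0.004,0,0,1]
    - [0,0,0.016,0,1]
    - [0,0,0,0,1]

```text
clock: 5.02
position: [0.4805, 0.1116, 0.0794]
ee_rot: [0.018, 1.0, 0.013, 0.018]
ft_force: [-1.7, -0.4, -0.8]
grip_width: 0.004
```

apply_moves:
  commands:
    - [0,0,0.012,0,1]
    - [0,0,0,0,1]

```text
clock: 5.18
position: [0.4807, 0.1123, 0.0676]
ee_rot: [0.018, 1.0, 0.012, 0.018]
ft_force: [-0.2, 0.0, -0.5]
grip_width: -0.003
```

```bash
python3 -c "
from h import *
tip(s='pics/s6.png');print(proj('scene',manip.get_obs()['position']+[0,0,.028]))"
```

```text
scene tcp [0.4807 0.1123 0.0676] F [-0.2  0.  -0.5] t 5.1833 885 lowest z [0.098 0.099 0.099 0.1   0.1   0.1   0.101 0.101]
tip x,y range [0.472 0.097 0.098] [0.492 0.126 0.128]
[[391.62204958 261.2875268 ]]
```

apply_moves:
  commands:
    - [0,0,0.008,0,1]
    - [-0.003,-0.013,0,0,1]
    - [0,-0.013,0,0,1]
    - [0,-0.013,0,0,1]
    - [0,-0.01,0,0,1]

```text
clock: 5.65
position: [0.4853, 0.0645, 0.0618]
ee_rot: [0.016, 1.0, 0.014, 0.021]
ft_force: [0.8, 5.8, -1.8]
grip_width: 0.0
```

```bash
python3 -c "
from h import *
tip();levers()"
```

```text
scene tcp [0.4853 0.0645 0.0618] F [ 0.8  5.8 -1.8] t 5.65 860 lowest z [0.088 0.089 0.09  0.093 0.093 0.094 0.094 0.094]
tip x,y range [0.476 0.049 0.088] [0.497 0.078 0.118]
top green 74 ctr [494.  39.] size [64. 12.] z 0.105 angle from -x ccw 0.36
top orange few 0
top blue 159 ctr [ 552. -130.] size [63. 14.] z 0.106 angle from -x ccw 1.424
scene green 67 ctr [504.  47.] size [47. 12.] z 0.106 angle from -x ccw 0.334
scene orange 138 ctr [542. 131.] size [70. 16.] z 0.103 angle from -x ccw 1.535
scene blue 85 ctr [ 555. -125.] size [64. 12.] z 0.106 angle from -x ccw 1.46
```

Contact at 5.8 N, and the green lever is turning (0.22 to 0.35). I'll continue along the arc.

apply_moves:
  commands:
    - [0,-0.01,0.001,0,1]
    - [-0.002,-0.01,0,0,1]
    - [-0.005,-0.01,0,0,1]
    - [-0.006,-0.01,0,0,1]
    - [-0.007,-0.008,0,0,1]

```text
clock: 6.22
position: [0.503, 0.0232, 0.0605]
ee_rot: [0.011, 1.0, 0.017, 0.02]
ft_force: [-3.2, 4.5, -0.1]
grip_width: 0.001
```

```bash
python3 -c "
from h import *
tip();levers()"
```

```text
scene tcp [0.503  0.0232 0.0605] F [-3.2  4.5 -0.1] t 6.2167 768 lowest z [0.086 0.088 0.088 0.09  0.091 0.092 0.094 0.094]
tip x,y range [ 0.493 -0.004  0.086] [0.536 0.036 0.116]
top green few 0
top orange few 0
top blue 157 ctr [ 552. -130.] size [62. 13.] z 0.106 angle from -x ccw 1.428
scene green 84 ctr [523.  13.] size [63. 13.] z 0.106 angle from -x ccw 1.027
scene orange 128 ctr [542. 133.] size [68. 15.] z 0.104 angle from -x ccw 1.552
scene blue 87 ctr [ 556. -126.] size [65. 11.] z 0.106 angle from -x ccw 1.45
```

apply_moves:
  commands:
    - [-0.008,-0.008,0,0,1]
    - [-0.008,-0.008,0,0,1]
    - [-0.009,-0.005,0,0,1]
    - [-0.009,-0.004,0,0,1]
    - [-0.006,-0.001,0,0,1]

```text
clock: 6.78
position: [0.537, 0.0007, 0.0588]
ee_rot: [0.009, 1.0, 0.018, 0.014]
ft_force: [-5.8, -0.8, 3.9]
grip_width: 0.003
```

```bash
python3 -c "
from h import *
tip();levers()"
```

```text
scene tcp [0.537  0.0007 0.0588] F [-5.8 -0.8  3.9] t 6.7833 756 lowest z [0.087 0.09  0.091 0.091 0.091 0.091 0.092 0.092]
tip x,y range [ 0.528 -0.028  0.087] [0.565 0.03  0.117]
top green few 0
top orange few 0
top blue 135 ctr [ 552. -130.] size [63. 11.] z 0.105 angle from -x ccw 1.425
scene green 117 ctr [557.   4.] size [14. 65.] z 0.106 angle from -x ccw 1.653
scene orange 124 ctr [542. 133.] size [68. 15.] z 0.104 angle from -x ccw 1.54
scene blue 10 ctr [ 557. -123.] size [57.  5.] z 0.106 angle from -x ccw 1.517
```

Scene angle is about 1.65, which is nearly or fully at the stop. I'll push on until the force rises.

apply_moves:
  commands:
    - [-0.004,0,0,0,1]
    - [-0.004,0,0,0,1]

```text
clock: 7.1
position: [0.5394, 0.0006, 0.0579]
ee_rot: [0.009, 1.0, 0.018, 0.009]
ft_force: [-30.0, 0.1, 22.0]
grip_width: -0.004
```

apply_moves:
  commands:
    - [-0.004,0,0,0,1]
    - [-0.003,0,0,0,1]

```text
clock: 7.27
position: [0.5384, 0.0011, 0.0568]
ee_rot: [0.008, 1.0, 0.018, 0.001]
ft_force: [-13.8, -0.4, 9.7]
grip_width: -0.0
```

```bash
python3 -c "
from h import *
tip(s='pics/s7.png');levers()"
```

```text
scene tcp [0.5384 0.0011 0.0568] F [-13.8  -0.4   9.7] t 7.2667 738 lowest z [0.088 0.09  0.091 0.091 0.092 0.092 0.093 0.093]
tip x,y range [ 0.531 -0.028  0.088] [0.568 0.031 0.118]
top green few 0
top orange few 0
top blue 139 ctr [ 553. -130.] size [63. 13.] z 0.105 angle from -x ccw 1.427
scene green 108 ctr [558.   8.] size [13. 54.] z 0.106 angle from -x ccw 1.672
scene orange 120 ctr [543. 132.] size [68. 15.] z 0.104 angle from -x ccw 1.548
scene blue 20 ctr [ 555. -127.] size [62. 10.] z 0.106 angle from -x ccw 1.479
```

View pics/s7.png

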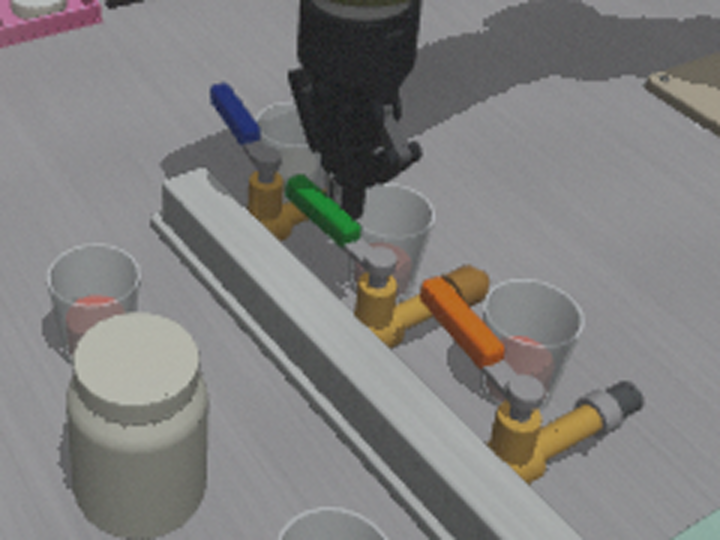

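The force reached 30 N against the hard stop and the green lever lies parallel to the rail, so it is closed. Orange and blue are unchanged. I'll retreat, rise, and move to the +x side of the orange lever.

apply_moves:
  commands:
    - [0.015,0,0,0,1]
    - [0.015,0,-0.01,0,1]
    - [0,0,-0.035,0,1]
    - [0,0,-0.03,0,1]
    - [0,0,0,0,1]

```text
clock: 7.83
position: [0.505, -0.0008, 0.133]
ee_rot: [0.008, 1.0, 0.017, 0.0]
ft_force: [0.8, -0.3, 0.6]
grip_width: -0.002
```

apply_moves:
  commands:
    - [-0.015,0.03,0,0,1]
    - [-0.015,0.03,0,0,1]
    - [-0.015,0.03,0,0,1]
    - [-0.015,0.03,0,0,1]
    - [0,0,0,0,1]

```text
clock: 8.25
position: [0.5723, 0.1219, 0.1418]
ee_rot: [0.011, 1.0, 0.019, 0.007]
ft_force: [-0.5, 0.9, -0.6]
grip_width: -0.003
```

```bash
python3 -c "
from h import *
tip();levers()"
```

```text
scene tcp [0.5723 0.1219 0.1418] F [-0.5  0.9 -0.6] t 8.25 171 lowest z [0.169 0.171 0.172 0.173 0.173 0.174 0.174 0.175]
tip x,y range [0.565 0.106 0.169] [0.584 0.135 0.199]
top green 129 ctr [556.  -1.] size [10. 61.] z 0.106 angle from -x ccw 1.634
top orange 35 ctr [540. 129.] size [66. 14.] z 0.105 angle from -x ccw 1.468
top blue 154 ctr [ 552. -130.] size [63. 13.] z 0.106 angle from -x ccw 1.421
scene green 19 ctr [559.   5.] size [10. 56.] z 0.106 angle from -x ccw 1.606
scene orange 136 ctr [543. 133.] size [67. 15.] z 0.103 angle from -x ccw 1.552
scene blue 64 ctr [ 555. -130.] size [50. 11.] z 0.106 angle from -x ccw 1.454
```

Green reads 1.634 in the top camera, against an expected closed value of 1.633. Descending beside the orange lever.

apply_moves:
  commands:
    - [-0.015,0.006,0,0,1]
    - [0,0,0.025,0,1]
    - [0,0,0.025,0,1]
    - [0,0,0,0,1]

```text
clock: 8.73
position: [0.5878, 0.1163, 0.0922]
ee_rot: [0.018, 1.0, 0.017, 0.008]
ft_force: [-1.2, 0.1, -1.1]
grip_width: 0.003
```

```bash
python3 -c "
from h import *
tip()"
```

```text
scene tcp [0.5878 0.1163 0.0922] F [-1.2  0.1 -1.1] t 8.7333 572 lowest z [0.12  0.12  0.122 0.123 0.123 0.123 0.124 0.124]
tip x,y range [0.58  0.101 0.12 ] [0.599 0.13  0.15 ]
```

apply_moves:
  commands:
    - [0,0.013,0.017,0,1]
    - [0,0,0.015,0,1]
    - [0,0,0,0,1]

```text
clock: 9.03
position: [0.5918, 0.1269, 0.0671]
ee_rot: [0.021, 1.0, 0.018, 0.012]
ft_force: [-0.7, -0.4, -0.2]
grip_width: -0.001
```

```bash
python3 -c "
from h import *
tip();levers()"
```

```text
scene tcp [0.5918 0.1269 0.0671] F [-0.7 -0.4 -0.2] t 9.0333 838 lowest z [0.096 0.099 0.099 0.099 0.1   0.101 0.101 0.101]
tip x,y range [0.585 0.112 0.096] [0.603 0.14  0.126]
top green 131 ctr [555.  -1.] size [10. 61.] z 0.106 angle from -x ccw 1.636
top orange 37 ctr [540. 129.] size [66. 15.] z 0.104 angle from -x ccw 1.442
top blue 157 ctr [ 552. -130.] size [63. 14.] z 0.106 angle from -x ccw 1.416
scene green 33 ctr [560.  -3.] size [10. 50.] z 0.106 angle from -x ccw 1.574
scene orange 108 ctr [544. 143.] size [15. 48.] z 0.102 angle from -x ccw 1.639
scene blue 86 ctr [ 556. -125.] size [63. 11.] z 0.106 angle from -x ccw 1.448
```

apply_moves:
  commands:
    - [0.005,0,0.007,0,1]
    - [0.01,0,0,0,1]
    - [0.01,0,0,0,1]
    - [0.01,0,0,0,1]
    - [0.01,0,0,0,1]

```text
clock: 9.6
position: [0.5492, 0.1284, 0.0653]
ee_rot: [0.022, 0.999, 0.019, 0.018]
ft_force: [6.3, 0.4, -2.8]
grip_width: -0.003
```

```bash
python3 -c "
from h import *
tip();levers()"
```

```text
scene tcp [0.5492 0.1284 0.0653] F [ 6.3  0.4 -2.8] t 9.6 917 lowest z [0.094 0.095 0.096 0.096 0.096 0.097 0.098 0.098]
tip x,y range [0.543 0.112 0.094] [0.56  0.141 0.124]
top green 122 ctr [555.  -1.] size [10. 61.] z 0.106 angle from -x ccw 1.631
top orange 37 ctr [521. 115.] size [32. 11.] z 0.105 angle from -x ccw 1.39
top blue 154 ctr [ 553. -130.] size [62. 13.] z 0.105 angle from -x ccw 1.427
scene green few 4
scene orange 96 ctr [533. 149.] size [37. 14.] z 0.104 angle from -x ccw 1.349
scene blue 84 ctr [ 555. -125.] size [63. 11.] z 0.106 angle from -x ccw 1.455
```

Contact at 6.3 N and the orange lever is turning. Continuing along the arc, a few mm lower.

apply_moves:
  commands:
    - [0.01,0,0.004,0,1]
    - [0.01,0,0.001,0,1]
    - [0.01,0.003,0,0,1]
    - [0.009,0.005,0,0,1]
    - [0.008,0.005,0,0,1]

```text
clock: 10.17
position: [0.511, 0.1422, 0.0637]
ee_rot: [0.024, 0.999, 0.02, 0.026]
ft_force: [5.3, -1.9, -1.2]
grip_width: 0.002
```

```bash
python3 -c "
from h import *
tip();levers()"
```

```text
scene tcp [0.511  0.1422 0.0637] F [ 5.3 -1.9 -1.2] t 10.1667 1005 lowest z [0.092 0.092 0.093 0.096 0.097 0.097 0.097 0.098]
tip x,y range [0.505 0.125 0.092] [0.522 0.155 0.122]
top green 140 ctr [555.  -1.] size [11. 62.] z 0.106 angle from -x ccw 1.639
top orange 14 ctr [472. 144.] size [20. 14.] z 0.104 angle from -x ccw 0.573
top blue 156 ctr [ 552. -129.] size [63. 14.] z 0.106 angle from -x ccw 1.422
scene green 120 ctr [559.   3.] size [14. 64.] z 0.106 angle from -x ccw 1.645
scene orange 148 ctr [497. 162.] size [63. 15.] z 0.105 angle from -x ccw 0.536
scene blue 83 ctr [ 555. -126.] size [66. 12.] z 0.106 angle from -x ccw 1.454
```

apply_moves:
  commands:
    - [0.008,0.006,0.001,0,1]
    - [0.007,0.007,0.001,0,1]
    - [0.005,0.008,0,0,1]
    - [0.002,0.006,0,0,1]

```text
clock: 10.65
position: [0.4943, 0.1667, 0.0632]
ee_rot: [0.027, 0.999, 0.019, 0.028]
ft_force: [2.4, -5.2, -1.9]
grip_width: 0.0
```

apply_moves:
  commands:
    - [0,0.004,0,0,1]
    - [0,0.004,0,0,1]

```text
clock: 10.82
position: [0.4936, 0.1705, 0.0626]
ee_rot: [0.028, 0.999, 0.016, 0.025]
ft_force: [-4.1, -26.1, 14.1]
grip_width: 0.005
```

```bash
python3 -c "
from h import *
tip();levers()"
```

```text
scene tcp [0.4936 0.1705 0.0626] F [ -4.1 -26.1  14.1] t 10.8167 1087 lowest z [0.094 0.094 0.095 0.095 0.096 0.096 0.096 0.096]
tip x,y range [0.486 0.154 0.094] [0.505 0.184 0.123]
top green 142 ctr [555.  -1.] size [10. 61.] z 0.106 angle from -x ccw 1.635
top orange 8 ctr [453. 182.] size [ 5. 13.] z 0.103 angle from -x ccw -0.553
top blue 155 ctr [ 552. -130.] size [62. 13.] z 0.106 angle from -x ccw 1.423
scene green 113 ctr [559.   4.] size [12. 65.] z 0.106 angle from -x ccw 1.647
scene orange 241 ctr [484. 191.] size [69. 16.] z 0.103 angle from -x ccw -0.007
scene blue 81 ctr [ 554. -127.] size [65. 12.] z 0.106 angle from -x ccw 1.443
```

26 N at the hard stop, so orange is open. I'll back off in -y, rise clear, and check.

apply_moves:
  commands:
    - [0,0.002,0,0,1]
    - [0,-0.015,0,0,1]
    - [0,-0.012,-0.005,0,1]
    - [0,0,-0.035,0,1]
    - [0,0,-0.04,0,1]

```text
clock: 11.38
position: [0.4832, 0.1373, 0.1362]
ee_rot: [0.03, 0.999, 0.012, 0.016]
ft_force: [0.2, 1.1, 0.5]
grip_width: 0.007
```

apply_moves:
  commands:
    - [0.03,0,-0.035,0,1]
    - [0.03,0,-0.02,0,1]
    - [0.03,0,0,0,1]
    - [0.02,0,0,0,1]
    - [0,0,0,0,1]

```text
clock: 11.8
position: [0.3747, 0.1432, 0.196]
ee_rot: [0.031, 0.999, 0.016, 0.021]
ft_force: [0.8, 0.3, 0.1]
grip_width: 0.001
```

```bash
python3 -c "
from h import *
tip(s='pics/s8.png');levers()
for r in nets.place_of('scene','cup1')[:6]: print('cup',round(r['conf'],2),atz('scene',r['xy'],0).round(3))
print(manip.get_obs()['joint_velocities'].round(3))"
```

```text
scene tcp [0.3747 0.1432 0.196 ] F [0.8 0.3 0.1] t 11.8 0 lowest z []Traceback (most recent call last):
  File "<string>", line 3, in <module>
    tip(s='pics/s8.png');levers()
    ~~~^^^^^^^^^^^^^^^^^
  File "h.py", line 28, in tip
    q=Q[Q[:,2]<Q[:,2].min()+.03];print("tip x,y range",q.min(0).round(3),q.max(0).round(3))
               ~~~~~~~~~~^^
    return umr_minimum(a, axis, None, out, keepdims, initial, where)
ValueError: zero-size array to reduction operation minimum which has no identity
```

```bash
python3 -c "
from h import *
levers();p,d=camera('scene');cv2.imwrite('pics/s9.png',cv2.resize(p[170:410,220:460,::-1],None,fx=2.5,fy=2.5,interpolation=2))
for t in('cup1','jar','marker'):
  for r in nets.place_of('scene',t)[:5]: print(t,round(r['conf'],2),atz('scene',r['xy'],0).round(3))
print(manip.get_obs()['joint_velocities'].round(3))"
```

```text
top green 137 ctr [555.  -1.] size [11. 61.] z 0.105 angle from -x ccw 1.631
top orange 32 ctr [481. 186.] size [65. 11.] z 0.103 angle from -x ccw 0.082
top blue 155 ctr [ 552. -130.] size [63. 14.] z 0.105 angle from -x ccw 1.417
scene green 113 ctr [559.   3.] size [12. 65.] z 0.106 angle from -x ccw 1.653
scene orange 182 ctr [484. 191.] size [68. 14.] z 0.101 angle from -x ccw 0.017
scene blue 82 ctr [ 555. -125.] size [65. 11.] z 0.106 angle from -x ccw 1.448
cup1 0.8 [0.472 0.122 0.   ]
cup1 0.73 [ 0.721 -0.037  0.   ]
cup1 0.64 [ 0.489 -0.014  0.   ]
cup1 0.64 [ 0.495 -0.123  0.   ]
cup1 0.63 [0.693 0.221 0.   ]
jar 0.65 [0.729 0.075 0.   ]
jar 0.61 [0.389 0.129 0.   ]
marker 0.65 [ 0.43  -0.497  0.   ]
[ 0.001 -0.001 -0.001  0.002  0.001  0.    -0.003]
```

View pics/s9.png

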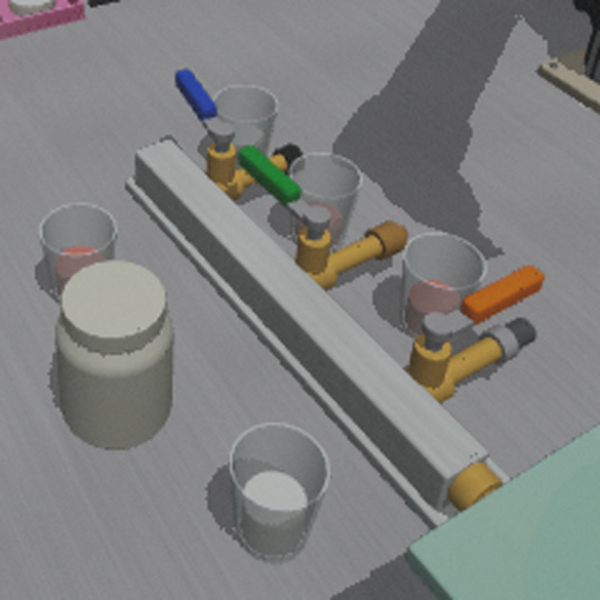

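The picture shows green (crop 270,172) parallel to the rail, orange (505,293) in line with its pipe, and blue, the cups and the jar where they were. The arm is clear and at rest, so I'm handing in.

```bash
python3 -c "
from h import *
print(workorder.hand_in())"
```

```text
the job is handed in; nothing more can be done
None
```

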